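# Press a glued pen cup in a one-hand ratchet clamp

### The arm

A 7-joint arm with a two-finger parallel gripper is mounted at the origin on the work surface. World frame = base frame: x ahead of the robot, y to its left, z up, the work surface at z = 0. Lengths are in m, angles in rad, forces in N, time in s.
With the tool pointing down it reaches from about 0.425 to 0.875 m from the base axis. Payload 4.7 kg.
Tool frame: the origin (TCP) lies at the very end of the fingers, on their centre line; the grasp point (between the pads) lies 19 mm behind it; x points along the fingers, y is the direction in which the jaws open and shut, and the axes are right-handed (so a half turn about x gives the same grasp; the last joint's range is limited). The gripper opens to 87 mm and grips with 3 to 60 N. Pads are 19 mm wide; open, the fingers measure 117 mm over their backs; the gripper's body (75 mm by 190 mm) begins 51 mm behind the grasp point.
Start: joints at [1.185, 0.321, -0.07, 1.45, 0.023, 1.371, -0.057], TCP at [0.253, -0.599, 0.198] pointing down, gripper open.
Joint ranges: [-2.86, 2.86], [-0.3, 2.09], [-1.38, 1.24], [0.06, 2.45], [-1.56, 4.7], [0.09, 2.05], [-2.69, 2.69]. Speed limits (rad/s): [2.57, 2.57, 3.14, 3.14, 3.14, 3.14, 3.14].

### API

Orientations are given as a rotation vector (axis times angle).
In Python, from bench import ctrl gives the robot as it stands.
- The arm moves only by the tool step_arm, never from a script. Its argument "increments" is one flat list of numbers, 6 for each row, row after row: the shift along the tool's x, y, z in cm, then the turn, a rotation vector about the tool's x, y, z in rad. In form: [tx, ty, tz, ax, ay, az, tx, ty, tz, ax, ay, az, ...]. A call has 1 to 12 rows; each row shifts and turns the commanded pose from where the row before left it, along the tool's axes as they then stand; what a row does not reach is not made up. A row lasts 1/8 s, in which the tool goes at most 62.5 mm and 10.7 degrees, less where a joint would pass 70% of its speed; a pose out of reach is approached as far as the arm can. A call with a gripper value outside its range is refused whole. "fingers" is the opening in per cent of the stroke, from 0 (shut) to 100 (fully open), set as the call begins (left out, the last holds). The fingers move at their own pace and stop on an object; "force" is the grip in N (left out, the last holds). Time passes only in rows, so rows that do not move let the fingers close. It gives the time, the measured TCP pose, the force and the opening at its end, in the units of the state.
- ctrl.get_state(): the state, without advancing time (a new reading comes with each control period).
- ctrl.get_image(name): name is "scene" or "top" or "wrist"; returns the picture (400x640x3 uint8, red, green, blue); there is no depth.
- ctrl.camera_params(name): a dict with "vertical_fov" (degrees; the focal length in pixels is half the picture's height over the tangent of half this angle, whatever the lens; pixels are square), "cx", "cy" (the principal point, pixels), "R" (3x3) and "t" (3): a world point X has camera coordinates R X + t. Camera axes: x right, y down, z forward; pixel columns grow to the right and rows downward; lengths in m; the calibration is good to about 2 mm. A picture is of the moment at which its call begins: read the wrist's pose just before it. camera_params takes no time and is no camera call; for the wrist camera it gives the pose at the moment of the call.
- ctrl.close_job(): hands the job in, once; it reports no verdict.
Trained networks look in the newest picture that a camera, given by its name, has taken for a name from the list of things; names that differ only in an ending like _2 or _b are one class to them, and where a whole thing is asked for, a point or a joint stands for the part that bears it (a point fixed in the world has none). Each returns a list of dicts, best first, with "score" (0 to 1); they miss things now and then, are a little off and sometimes report something else, mostly with a low value. They report only what shows in the picture. A call takes as long as a camera call.
- ctrl.search_frame(camera, name): "xyz" ([x, y, z] in m, in the coordinates of the camera as it stood for that picture, good to about 4 mm: the middle of the surface that is visible of it).
- ctrl.silhouettes(camera, name): "pixels" (400x640 bool, what is visible of it).
- ctrl.spot_point(camera, name): "xyz" ([x, y, z] in m, in the coordinates of the camera as it stood for that picture, good to about 4 mm: a listed point, or the origin of a listed thing).
The state is a dict: "time": time; "joint_positions": joint angles; "qd": joint speeds; "joint_torque": joint torques, N m; "position": TCP position; "tool_rot": TCP orientation; "ft_force": force on the tool from outside, world axes, zero at the start; "torque": the same for the moment, N m; "grip_width": opening from 0.0 (shut) to 1.0 (fully open).
Only numpy, scipy, OpenCV 4.12 (cv2) and the standard library are available. Lean on these libraries where they do the work, as an engineer would, in place of code of your own. Each camera call takes 0.05 s, during which the arm holds its last target.

### The job

The wooden pen cup has just been glued: stand it on the desk between the open jaws of the one-hand bar clamp, with its two long sides facing the jaws, and let go of it. Then squeeze the clamp's trigger against its handle, and release it, again and again, until both jaws press on the cup, working the jaw in with the trigger alone and never so hard that the thin boards are crushed. Finish while still holding the trigger squeezed gently, so that the jaws keep pressing the cup; leave the other things on the desk where they are.

Things in the scene. Friction and masses are not known exactly. Their poses are not given: they have to be found in the camera images.
- cup_center (a point): Centre, half-way up, of the wooden pen cup: an upright, empty, open-topped box of 5 mm boards, about 140 g, the only rectangular wooden container; left or right of the clamp. 56 mm along its x, 76 mm along its y, 95 mm high (this point is 47.5 mm above its foot, z up). Its long sides (76 mm wide, looking along +x and -x) go against the jaws, either one to either jaw.
- cup: The same pen cup; origin at the centre of its foot, same axes.
- clamp: One-hand ratchet bar clamp of black plastic, loose and flat on the desk, 0.40 kg, under 35 mm high; it slides under about 3 N. Origin on the desk under its head, z up; x along the toothed bar from head to far jaw; jaws reach to +y (to y = 73 mm), handle and trigger to -y. The bar is 22 mm wide about y = 0 and sticks out behind the head to x = -54 mm, further as it closes.
- near_pad (a point): Middle of the face of the rubber pad on the head's own jaw: at x = 24, y = 52, z = 16 mm in the clamp's frame, facing +x. The pad is 34 mm wide along y and 28 mm high.
- far_pad (a point): Middle of the face of the rubber pad on the far jaw, at y = 52, z = 16 mm in the clamp's frame, facing -x, same size. It is drawn towards the near pad as the trigger is pumped.
- far_jaw: The far jaw on the end of the bar, 32 mm high, 36 mm long along x beyond its pad's face; same axes as the clamp. It is to be moved by the trigger only: do not push on it.
- clamp_pad: The rubber pad of the head's jaw; origin and axes as the clamp's.
- clamp_handle: The clamp's fixed handle: a straight rounded bar from y = -24 to -119 mm in the clamp's frame, 24 mm thick from x = -26 to x = -2 mm (28 mm at its very end), 32 mm high from the desk. Origin and axes as the clamp's.
- trigger: The grey trigger lever on the handle's +x side; its origin is its hinge in the head, at x = 13, y = 30 mm in the clamp's frame. At rest its outer face stands at x = 41 mm where y = -65 mm; it is 10 mm thick there, reaches to about y = -105 mm, and spans z = 3 to 29 mm.
- grip (a point): Point midway between the outer faces of handle and resting trigger, at x = 7, y = -65, z = 16 mm in the clamp's frame. Across both it is 67 mm along the clamp's x at rest, 36 mm squeezed home (the clamp then shifts 15 mm along its +x to centre itself between even fingers). Fingers come down from above, one outside each, tips a few mm above the desk; open 85 mm or more to let the trigger spring right back.
- clamp_trigger (a joint): Trigger angle: 0 at rest, 0.33 squeezed home. A spring returns it (3 N at y = -65 mm at rest, 4.5 N home). Once the pads have met the cup, gripping trigger and handle with F newtons there presses it with about 2.25 F - 13 newtons (8 N gives 3 N, 12 N gives 14 N, 20 N gives 32 N, 30 N gives 55 N). At least 5 N at both pads is a press; over 70 N crushes the boards.
- clamp_bar (a joint): How far the bar is drawn in, m: the gap between the pads is 0.1025 minus this (the cup is met at about 0.046). Each full squeeze from rest draws it in by about 10 mm (two teeth of 5 mm); a catch keeps it there, but for 1 to 2 mm of play, when the trigger is let back to rest. Once both pads bear on the cup the trigger stops before it is home.
- pen_pot: Round aluminium pen pot with pens, 72 mm across, 100 mm high, origin at the centre of its foot. Leave it alone.
- glue: White glue bottle with a nozzle, 44 mm across, 114 mm high, origin at its foot. Leave it alone.
- spray: Black spray can, 48 mm across, 155 mm high, origin at its foot. Leave it alone.
- phone: Phone leaning on a small metal stand, 148 mm wide, 85 mm high, origin at its foot. Leave it alone.
- eraser: White eraser lying on the desk, 45 x 21 x 14 mm, origin under its centre. Leave it alone.
- ruler: Flat aluminium ruler, 150 x 28 x 4 mm, origin under its centre. Leave it alone.
- notebook: Blue notebook lying flat, 150 x 107 x 18 mm, origin under its centre. Leave it alone.

How it is judged:
On the way, in this order (a step that is already met when the one before it is completed fails the run):
1. the cup stands upright on the desk between the two open jaws, its long sides facing them, and is let go (y of cup_center in the frame of clamp between 0.034 and 0.072 m and angle between cup_center's own z axis and vertical below 0.08 rad and height (world z) of cup_center between 0.043 and 0.053 m and x of cup_center in the frame of near_pad above 0.02 m and x of cup_center in the frame of far_pad below -0.02 m and angle between the x axis of cup_center and the x axis of clamp, either way round below 0.35 rad and contact force between the fingers and cup below 0.3 N and contact force between far_jaw and cup below 3 N), for 0.2 s.
2. the trigger is pumped until both jaws press on the cup (y of cup_center in the frame of clamp between 0.034 and 0.072 m and angle between cup_center's own z axis and vertical below 0.08 rad and height (world z) of cup_center between 0.043 and 0.053 m and angle between the x axis of cup_center and the x axis of clamp, either way round below 0.12 rad and contact force between far_jaw and cup between 5 and 70 N and contact force between clamp_pad and cup above 5 N and contact force between the fingers and trigger above 3 N and contact force between the fingers and clamp_handle above 3 N), for 0.2 s.
At the end, for the whole second after the job is handed in: The cup stands upright on the desk (0.08 rad), its long sides square to the jaws (0.12 rad), its centre 34 to 72 mm out from the bar; both pads press it with 5 to 70 N; the fingers squeeze trigger and handle with over 3 N, off the cup; all at rest (all of step 2 and contact force between the fingers and cup below 0.3 N and linear speed of each of cup, clamp below 0.01 m/s); the arm keeps its last pose, push and grip.
It fails at once if the jaws crush the cup (over 70 N) (contact force between any of far_jaw, clamp_pad and cup above 70 N).
It fails at once if the robot pushes the far jaw instead of using the trigger (over 6 N) (contact force between the arm and far_jaw above 6 N).
It fails at once if the fingers push the far jaw instead of using the trigger (over 6 N) (contact force between the fingers and far_jaw above 6 N).
It fails at once if the cup is thrown over (angle between cup_center's own z axis and vertical above 0.6 rad).
It fails at once if another thing on the desk is moved more than 30 mm (distance of any of pen_pot, glue, spray, phone, eraser, notebook, ruler from where it was at the start of the episode above 0.03 m).
It also fails if it takes over 64 s, if anything falls off the work surface, if the arm or the gripper's body presses on something with over 40 N, if the wrist force passes 120 N, or if a joint passes its speed limit or range.

## Working session

There is one attempt and no reset: what is moved stays moved. The work goes in short steps, Python scripts to look and compute and a tool call to move; the robot and the scene stay as the last step left them, time stands still between calls to the robot, and variables do not carry over. Pictures are saved under pics/ and viewed, and the job is handed in when it is done.

Besides the shell and the picture viewer there is one more tool, called in YAML: its name, and indented under it one key for each argument. step_arm: Moves the arm, as the interface text tells. Its arguments: {"type":"object","properties":{"increments":{"type":"array","items":{"type":"number"}},"fingers":{"type":"number"},"force":{"type":"number"}},"required":["increments"]}

```bash
ls; mkdir -p pics
cat > h.py <<'E'
import numpy as np, cv2
from bench import ctrl
from scipy.spatial.transform import Rotation as Ro
def cam(n): 
    p=ctrl.camera_params(n); return p,np.array(p['R']),np.array(p['t'])
def shot(n,f):
    im=ctrl.get_image(n); cv2.imwrite('pics/'+f,cv2.cvtColor(im,cv2.COLOR_RGB2BGR)); return im
def world(n,xyz):
    p,R,t=cam(n); return R.T@(np.array(xyz)-t)
def ray(n,u,v,z):
    p,R,t=cam(n); f=200/np.tan(np.radians(p['vertical_fov'])/2)
    d=R.T@np.array([(u-p['cx'])/f,(v-p['cy'])/f,1]); o=-R.T@t
    return o+d*(z-o[2])/d[2]
def proj(n,X):
    p,R,t=cam(n); f=200/np.tan(np.radians(p['vertical_fov'])/2); c=R@np.array(X)+t
    return c[0]/c[2]*f+p['cx'],c[1]/c[2]*f+p['cy']
E
python3 - <<'E'
from h import *
np.set_printoptions(precision=4,suppress=True)
print(ctrl.get_state())
for n in ['scene','top','wrist']:
    shot(n,n+'0.png')
    p,R,t=cam(n); print(n,p['vertical_fov'],-R.T@t,R)
for n in ['scene','top']:
  for k in ['cup_center','cup','near_pad','far_pad','grip','clamp','trigger','pen_pot','glue','spray','phone','eraser','ruler','notebook']:
    r=ctrl.spot_point(n,k)
    print(n,k,[(round(d['score'],2),world(n,d['xyz'])) for d in r[:2]])
print(ctrl.get_state()['time'])
E
```

```text
pics
{'time': 0.0, 'joint_positions': array([ 1.1851,  0.3218, -0.0701,  1.4516,  0.0226,  1.3708, -0.0569]), 'qd': array([ 0.0007,  0.0019, -0.0001,  0.0007, -0.0019,  0.0005,  0.0004]), 'joint_torque': array([ -0.0004, -49.1283,  -0.4042, -31.2528,  -0.0638,   0.0434,
         0.0002]), 'position': array([ 0.2527, -0.5982,  0.1969]), 'tool_rot': array([ 2.002 ,  0.4076, -2.003 ]), 'ft_force': array([-0.353 , -0.2843, -0.1797]), 'torque': array([-0.04  , -0.0177,  0.0274]), 'grip_width': 0.9993022984786133}
scene 48.79815951613878 [ 1.6174 -0.3074  0.7378] [[ 0.2431  0.97   -0.0012]
 [ 0.5081 -0.1284 -0.8517]
 [-0.8263  0.2064 -0.5241]]
top 48.98873476523198 [ 0.5523 -0.0836  1.0815] [[ 0.0129 -0.9999 -0.0113]
 [-0.9981 -0.0122 -0.061 ]
 [ 0.0609  0.012  -0.9981]]
wrist 62.676255669734736 [ 0.3177 -0.5719  0.3842] [[ 0.3894 -0.9211 -0.0017]
 [-0.8901 -0.3768  0.2564]
 [-0.2368 -0.0983 -0.9666]]
scene cup_center [(0.76, array([0.5103, 0.3024, 0.0475]))]
scene cup [(0.72, array([0.5056, 0.3024, 0.0027]))]
scene near_pad [(0.49, array([0.5918, 0.0799, 0.0212]))]
scene far_pad [(0.58, a
[... 760 characters left out ...]
 array([0.5902, 0.0812, 0.0091]))]
top near_pad [(0.64, array([0.5924, 0.0781, 0.0103]))]
top far_pad [(0.56, array([ 0.6039, -0.0151,  0.0167]))]
top grip [(0.9, array([0.4735, 0.0841, 0.015 ])), (0.47, array([ 0.5367,  0.1003, -0.0023]))]
top clamp [(0.94, array([ 0.5368,  0.1002, -0.0005]))]
top trigger []
top pen_pot [(0.65, array([ 0.5143, -0.2982, -0.0019]))]
top glue [(0.6, array([ 0.7542, -0.112 , -0.0014]))]
top spray [(0.66, array([ 0.7296,  0.274 , -0.004 ]))]
top phone [(0.76, array([ 0.7836,  0.07  , -0.0047]))]
top eraser [(0.57, array([0.4152, 0.2208, 0.001 ]))]
top ruler [(0.8, array([ 0.4103, -0.2118, -0.0007]))]
top notebook [(0.64, array([ 0.6721, -0.4564,  0.0022]))]
1.55
```

View pics/top0.png

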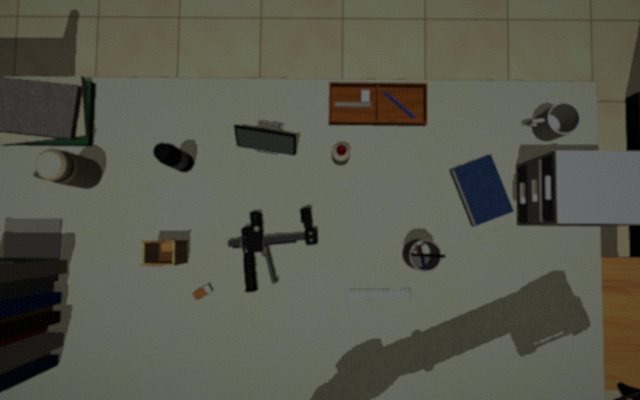

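View pics/scene0.png

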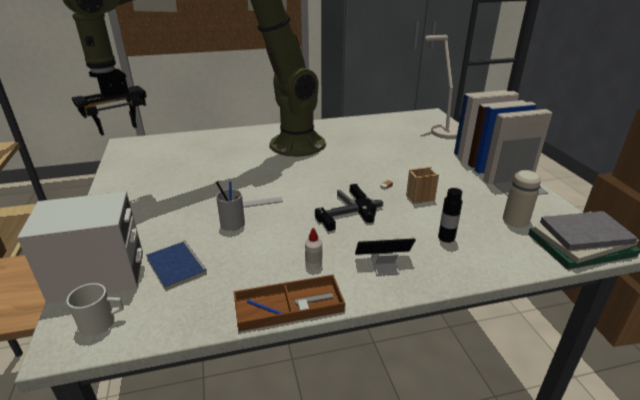

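Run:
```python
from h import *
np.set_printoptions(precision=4,suppress=True)
im=cv2.imread('pics/top0.png')[190:310,120:340]
im=cv2.convertScaleAbs(im,alpha=1.8,beta=10)
cv2.imwrite('pics/topz.png',cv2.resize(im,None,fx=3.6,fy=3.6,interpolation=cv2.INTER_CUBIC))
s=ctrl.get_state(); print(Ro.from_rotvec(s['tool_rot']).as_matrix())
T=Ro.from_rotvec(s['tool_rot']).as_matrix()
p,R,t=cam('wrist'); print('cam in tool',T.T@(-R.T@t-s['position']), 'view',T.T@R[2], 'camx',T.T@R[0])
# fit clamp
A=np.array([[24,52],[126.5,52],[7,-65],[0,0]])/1e3
B=np.array([[.592,.079],[.6005,-.015],[.4734,.0838],[.5368,.0998]])
z=lambda M:M[:,0]+1j*M[:,1]
a,b=z(A),z(B); w=np.array([1,1,2,2.]); w/=w.sum()
am,bm=(w*a).sum(),(w*b).sum(); r=((w*(b-bm)*np.conj(a-am)).sum()); th=np.angle(r); o=bm-np.exp(1j*th)*am
print('th',th,'origin',o,abs(b-(o+np.exp(1j*th)*a)), b-(o+np.exp(1j*th)*a))
```

```text
[[-0.      0.3893 -0.9211]
 [-0.0001 -0.9211 -0.3893]
 [-1.      0.0001  0.0001]]
cam in tool [-0.1871  0.0007 -0.0701] view [ 0.9666 -0.0002  0.2563] camx [ 0.0002  1.     -0.0002]
th -1.4509948807261723 origin (0.5365089019252267+0.0996047199140056j) [0.0032 0.0055 0.0012 0.0004] [ 0.001 -0.003j  -0.0028+0.0048j  0.0006-0.0011j  0.0003+0.0002j]
```

View pics/topz.png

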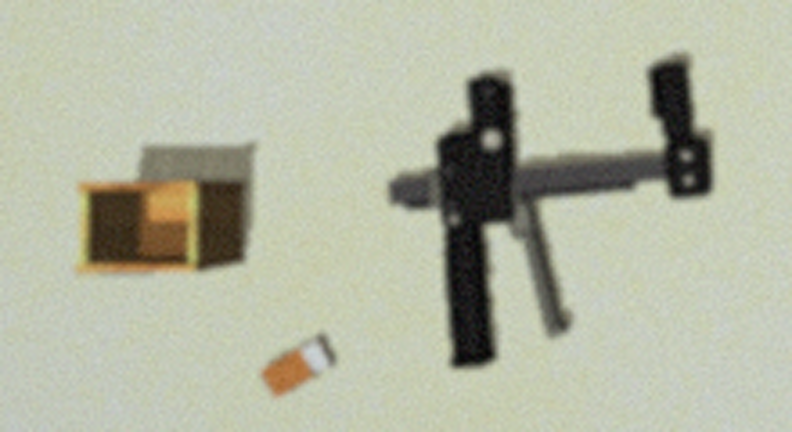

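```bash
cat >> h.py <<'E'
def plan(wps):
    """wps: list of (x,y,z,az or None,nrows); prints rounded rows"""
    s=ctrl.get_state(); T=Ro.from_rotvec(s['tool_rot']).as_matrix(); P=np.array(s['position'])
    rows=[]
    for x,y,z,az,n in wps:
        tgt=np.array([x,y,z])
        for i in range(n):
            d=(tgt-P)/(n-i); dl=np.round(T.T@d*100,2)
            r=np.zeros(3)
            if az is not None:
                yy=np.array([np.cos(az),np.sin(az),0]); xx=np.array([0,0,-1.]); G=np.stack([xx,yy,np.cross(xx,yy)],1)
                r=np.round(Ro.from_matrix(T.T@G).as_rotvec()/(n-i),3)
            P=P+T@(dl/100); T=T@Ro.from_rotvec(r).as_matrix(); rows.append([*dl,*r])
    print(', '.join('%g'%(v+0) for r in rows for v in r)); print(len(rows),'end',P,'az',np.arctan2(T[1,1],T[0,1]))
def st():
    s=ctrl.get_state(); T=Ro.from_rotvec(s['tool_rot']).as_matrix()
    print('t',s['time'],'P',np.round(s['position'],4),'az',round(np.arctan2(T[1,1],T[0,1]),4),'tilt',np.round(T[:,0],3),'F',np.round(s['ft_force'],1),'w',round(s['grip_width'],3),'q7',round(s['joint_positions'][6],2))
E
python3 - <<'E'
from h import *
plan([(0.52,0.03,0.28,-0.6,12)])
E
```

```text
-0.68, -3.96, -4.09, -0.048, 0, 0, -0.68, -3.76, -4.27, -0.048, 0, 0, -0.68, -3.55, -4.45, -0.047, 0, 0, -0.69, -3.34, -4.61, -0.048, 0, 0, -0.68, -3.11, -4.77, -0.047, 0, 0, -0.69, -2.88, -4.91, -0.048, 0, 0, -0.68, -2.65, -5.04, -0.047, 0, 0, -0.69, -2.41, -5.16, -0.048, 0, 0, -0.68, -2.15, -5.27, -0.047, 0, 0, -0.69, -1.91, -5.36, -0.048, 0, 0, -0.68, -1.64, -5.45, -0.047, 0, 0, -0.69, -1.39, -5.52, -0.048, 0, 0
12 end [0.51999135 0.02999613 0.28003618] az -0.5999644591756825
```

step_arm:
  increments: [-0.7,-4,-4.1,-0.05,0,0,-0.7,-3.8,-4.3,-0.05,0,0,-0.7,-3.5,-4.4,-0.05,0,0,-0.7,-3.3,-4.6,-0.05,0,0,-0.7,-3.1,-4.8,-0.05,0,0,-0.7,-2.9,-4.9,-0.05,0,0,-0.7,-2.6,-5,-0.05,0,0,-0.7,-2.4,-5.2,-0.05,0,0,-0.7,-2.2,-5.3,-0.05,0,0,-0.7,-1.9,-5.4,-0.05,0,0,-0.7,-1.6,-5.4,-0.05,0,0,-0.7,-1.4,-5.5,-0.05,0,0]
  fingers: 100
  force: 20

```text
time: 3.05
position: [0.5127, 0.0346, 0.2826]
tool_rot: [1.616, 0.882, -1.614]
ft_force: [0.1, -0.1, 0.0]
grip_width: 1.001
```

Run:
```python
from h import *
np.set_printoptions(precision=4,suppress=True)
st()
shot('wrist','w1.png'); st()
for k in ['near_pad','far_pad','grip','clamp','cup_center']:
    r=ctrl.spot_point('wrist',k)
    print(k,[(round(d['score'],2),world('wrist',d['xyz'])) for d in r[:2]])
st()
```

```text
t 3.05 P [0.5127 0.0346 0.2826] az -0.5699 tilt [ 0.001 -0.001 -1.   ] F [ 0.1 -0.1  0. ] w 1.001 q7 -0.7
t 3.1 P [0.5144 0.0444 0.2837] az -0.5576 tilt [ 0.005  0.006 -1.   ] F [0.4 6.1 2.3] w 0.997 q7 -0.7
near_pad [(0.41, array([0.5908, 0.093 , 0.0187]))]
far_pad [(0.8, array([ 0.5973, -0.0143,  0.0135]))]
grip [(0.57, array([0.4744, 0.0836, 0.0165]))]
clamp [(0.77, array([ 0.5369,  0.0977, -0.0006]))]
cup_center []
t 3.35 P [0.512  0.0316 0.2817] az -0.5729 tilt [-0.001 -0.001 -1.   ] F [-0.1 -0.2  0.4] w 1.002 q7 -0.7
```

View pics/w1.png

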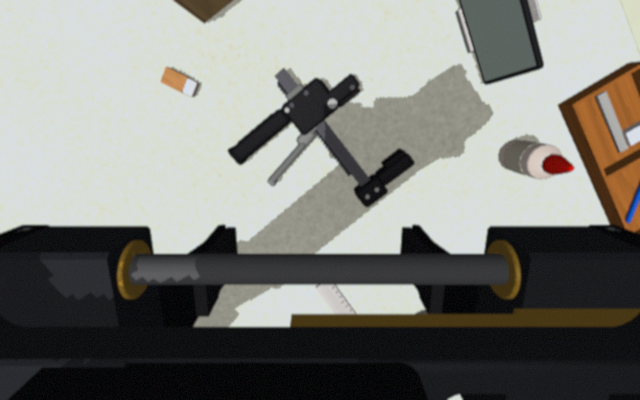

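Run:
```python
from h import *
np.set_printoptions(precision=4,suppress=True)
im=shot('wrist','w2.png'); st()
for k in ['near_pad','far_pad','grip','clamp']:
    r=ctrl.spot_point('wrist',k)
    print(k,[(round(d['score'],2),world('wrist',d['xyz'])) for d in r[:2]])
z=cv2.resize(im[50:220,210:430],None,fx=3.5,fy=3.5,interpolation=cv2.INTER_CUBIC)
cv2.imwrite('pics/w2z.png',cv2.cvtColor(z,cv2.COLOR_RGB2BGR))
r=ctrl.silhouettes('wrist','clamp_handle'); print([(d['score'],d['pixels'].sum()) for d in r])
st()
np.save('cam.npy',np.hstack([cam('wrist')[1],cam('wrist')[2][:,None]]))
```

```text
t 3.4 P [0.5119 0.0312 0.2817] az -0.5738 tilt [-0.    -0.001 -1.   ] F [ 1.3 -0.1  0.4] w 1.0 q7 -0.7
near_pad [(0.61, array([0.5883, 0.0785, 0.0159]))]
far_pad [(0.82, array([ 0.5959, -0.0169,  0.0142])), (0.49, array([0.4741, 0.0863, 0.0154]))]
grip [(0.79, array([0.4757, 0.085 , 0.0176]))]
clamp [(0.64, array([0.5366, 0.101 , 0.0021]))]
[(0.72, np.int64(1357)), (0.2, np.int64(1445))]
t 3.65 P [0.5121 0.0321 0.2819] az -0.5727 tilt [ 0. -0. -1.] F [ 0.5  0.7 -0.1] w 1.0 q7 -0.7
```

View pics/w2z.png

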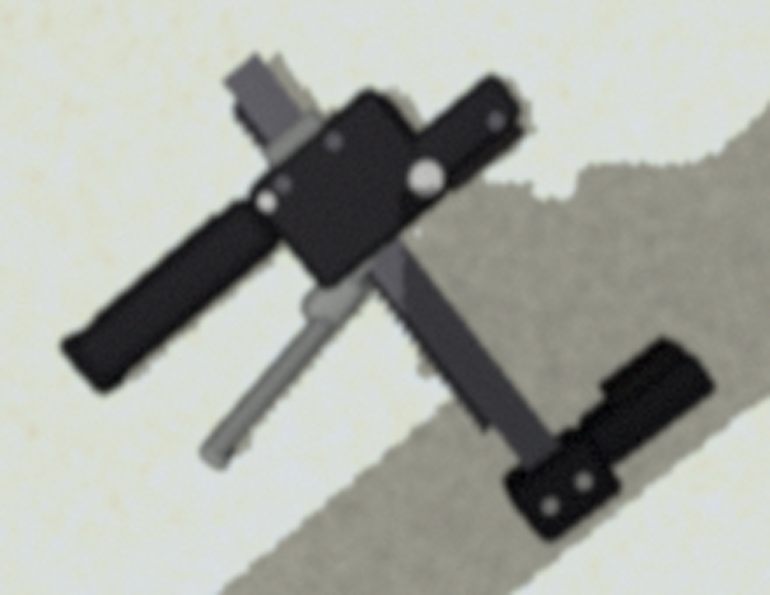

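Run:
```python
from h import *
from scipy.optimize import least_squares
np.set_printoptions(precision=4,suppress=True)
C=np.load('cam.npy');R,t=C[:,:3],C[:,3];p=ctrl.camera_params('wrist');f=200/np.tan(np.radians(p['vertical_fov'])/2)
def W(zu,zv,z):
    u,v=zu/3.5+210,zv/3.5+50
    d=R.T@np.array([(u-p['cx'])/f,(v-p['cy'])/f,1]);o=-R.T@t
    return (o+d*(z-o[2])/d[2])[:2]
pts=[((63,347),(-28,-119),32),((103,392),(0,-119),32),((550,542),(162.5,None),32),((618,487),(162.5,None),32)]
for q,_,z in pts: print(q,W(*q,z/1e3))
e=W(550,542,.032);g=W(618,487,.032);print('far edge az',np.arctan2(*(g-e)[::-1])-np.pi/2)
a=W(402,245,.025);b=W(555,440,.025);c=W(262,53,.025);print('bar +y edge',a,b,c,'az',np.arctan2(*(b-c)[::-1]),np.arctan2(*(b-a)[::-1]))
h1=W(63,347,.032);h2=W(240,205,.032);h3=W(103,392,.032);h4=W(285,245,.032)
print('handle az', [np.arctan2(*(k[1]-k[0])[::-1])-np.pi/2 for k in ((h1,h2),(h3,h4))])
def res(v):
    o=v[:2];th=v[2];x=np.array([np.cos(th),np.sin(th)]);y=np.array([-x[1],x[0]]);r=[]
    for q,(cx,cy),z in pts:
        d=W(*q,z/1e3)-o; r.append(d@x-cx/1e3)
        if cy is not None: r.append(d@y-cy/1e3)
    for q in (a,b,c): r.append((q-o)@y-.011)
    return np.array(r)
s=least_squares(res,[.5366,.1,-1.46]);print(s.x,s.fun*1e3)
```

```text
(63, 347) [0.4208 0.1109]
(103, 392) [0.4233 0.0888]
(550, 542) [ 0.5367 -0.0555]
(618, 487) [ 0.5705 -0.0506]
far edge az -1.4263970535706008
bar +y edge [0.5491 0.0728] [ 0.5595 -0.0229] [0.543  0.1574] az -1.4793727343615244 -1.4628389686595313
handle az [np.float64(-1.494961831089462), np.float64(-1.4839484737676767)]
[ 0.5375  0.1046 -1.4447] [ 6.9902  3.9841  1.233   3.7288 -3.7989 -4.4243 -3.4985 -5.2447  1.0303]
```

Run:
```python
from h import *
plan([(0.511,0.23,0.28,0,5)])
```

```text
0.04, -2.16, -3.31, -0.115, 0, 0, 0.04, -1.77, -3.54, -0.114, 0, 0, 0.03, -1.35, -3.72, -0.115, 0, 0, 0.04, -0.92, -3.85, -0.114, 0, 0, 0.03, -0.47, -3.93, -0.115, 0, 0
5 end [0.51103329 0.22996309 0.28003954] az 0.00032419060600882464
```

step_arm:
  increments: [0,-2.2,-3.3,-0.115,0,0,0,-1.8,-3.5,-0.115,0,0,0,-1.4,-3.7,-0.115,0,0,0,-0.9,-3.9,-0.115,0,0,0,-0.5,-3.9,-0.115,0,0,0,0,0,0,0,0,0,0,0,0,0,0]

```text
time: 4.53
position: [0.5095, 0.2299, 0.2817]
tool_rot: [1.207, 1.21, -1.208]
ft_force: [0.2, -0.4, -0.3]
grip_width: 0.996
```

Run:
```python
from h import *
np.set_printoptions(precision=4,suppress=True)
im=shot('wrist','w3.png'); st()
for k in ['cup_center','cup']:
    r=ctrl.spot_point('wrist',k)
    print(k,[(round(d['score'],2),world('wrist',d['xyz'])) for d in r[:2]])
np.save('cam.npy',np.hstack([cam('wrist')[1],cam('wrist')[2][:,None]])); st()
```

```text
t 4.575 P [0.5098 0.2293 0.2818] az 0.0013 tilt [-0.    -0.001 -1.   ] F [0.4 0.3 0.4] w 0.999 q7 -0.58
cup_center []
cup []
t 4.675 P [0.5098 0.2292 0.2818] az 0.0009 tilt [ 0.    -0.001 -1.   ] F [-0.2  0.7  0.5] w 1.001 q7 -0.58
```

View pics/w3.png

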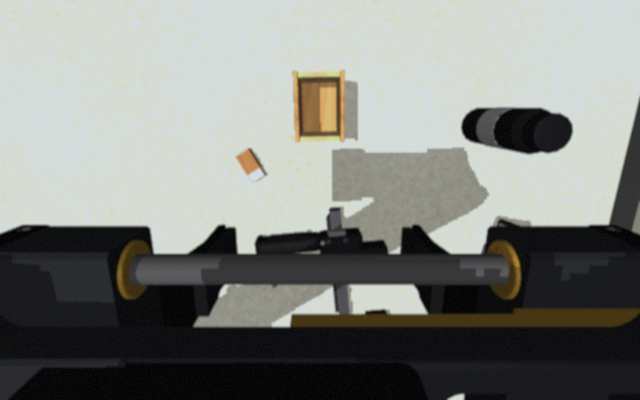

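Run:
```python
import cv2
im=cv2.imread('pics/w3.png')[55:160,270:375]
cv2.imwrite('pics/w3z.png',cv2.resize(im,None,fx=5.6,fy=5.6,interpolation=cv2.INTER_CUBIC))
```

```text
(no output)
```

View pics/w3z.png

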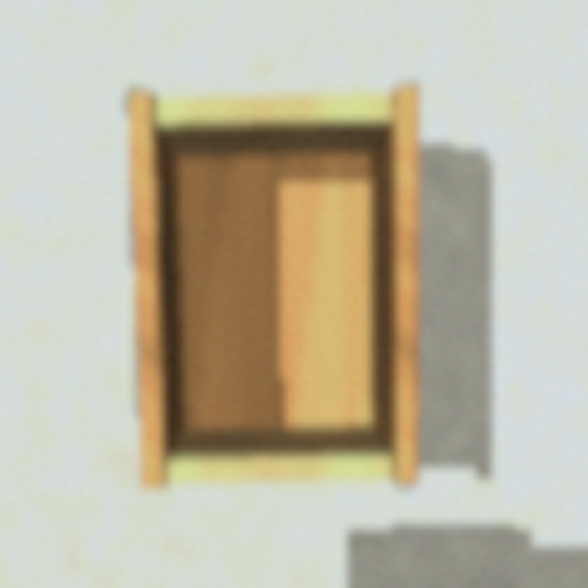

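Run:
```python
from h import *
np.set_printoptions(precision=4,suppress=True)
Q=[ray('wrist',x/5.6+270,y/5.6+55,.095)[:2] for x,y in [(128,90),(418,87),(417,487),(142,489)]]
print(np.array(Q)); c=np.mean(Q,0); d=(Q[0]+Q[1]-Q[2]-Q[3])/2
print(c,np.linalg.norm(d),np.linalg.norm(Q[1]-Q[0]),'az of long',np.arctan2(d[1],d[0])-np.pi/2, 'short', np.arctan2(*(Q[1]-Q[0]+Q[2]-Q[3])[::-1]))
plan([(0.5105,0.302,0.15,0.02,3),(0.5105,0.302,0.058,0.02,3)])
```

```text
[[0.4828 0.3366]
 [0.5382 0.3372]
 [0.5396 0.2614]
 [0.4842 0.2609]]
[0.5112 0.299 ] 0.0757710656914637 0.05542659292828194 az of long 0.018672919501651286 short 0.009585745115329395
4.39, 0.02, -2.43, -0.006, 0, 0, 4.39, 0.04, -2.43, -0.007, 0, 0, 4.4, 0.06, -2.43, -0.006, 0.001, 0, 3.07, 0, 0, 0, 0, 0, 3.06, 0, 0, 0, 0, 0, 3.07, 0, 0, 0, 0, 0
6 end [0.5105 0.302  0.058 ] az 0.01986426922252429
```

Run:
```python
from h import *
plan([(0.511,0.30,0.15,0.015,4),(0.511,0.30,0.055,0.015,3)])
```

```text
3.29, 0.03, -1.77, -0.004, 0, 0, 3.3, 0.04, -1.77, -0.003, 0, 0, 3.29, 0.04, -1.78, -0.004, 0, 0, 3.3, 0.05, -1.77, -0.003, 0.001, 0, 3.17, 0, 0, 0, 0, 0, 3.16, 0, 0, 0, 0, 0, 3.17, 0, 0, 0, 0, 0
7 end [0.51100539 0.29999251 0.05498294] az 0.01486427041554754
```

step_arm:
  increments: [3.3,0,-1.8,0,0,0,3.3,0,-1.8,-0.005,0,0,3.3,0.1,-1.7,-0.005,0,0,3.3,0.05,-1.8,-0.005,0,0,0,0,0,0,0,0,3.2,0,0,0,0,0,3.2,0,0,0,0,0,3.1,0,0,0,0,0,0,0,0,0,0,0]

```text
time: 5.8
position: [0.5102, 0.2995, 0.0542]
tool_rot: [1.194, 1.217, -1.2]
ft_force: [0.4, -0.3, 0.6]
grip_width: 0.999
```

step_arm:
  increments: [0,0,0,0,0,0,0,0,0,0,0,0,0,0,0,0,0,0,0,0,0,0,0,0,0,0,0,0,0,0]
  fingers: 40
  force: 15

```text
time: 6.42
position: [0.5104, 0.3021, 0.0555]
tool_rot: [1.195, 1.218, -1.195]
ft_force: [-0.5, -1.2, 4.1]
grip_width: 0.639
```

Run:
```python
from h import *
st(); shot('wrist','w4.png')
```

```text
t 6.425 P [0.5104 0.3021 0.0555] az 0.0191 tilt [ 0.001  0.    -1.   ] F [-0.5 -1.2  4.1] w 0.639 q7 -0.84
```

View pics/w4.png

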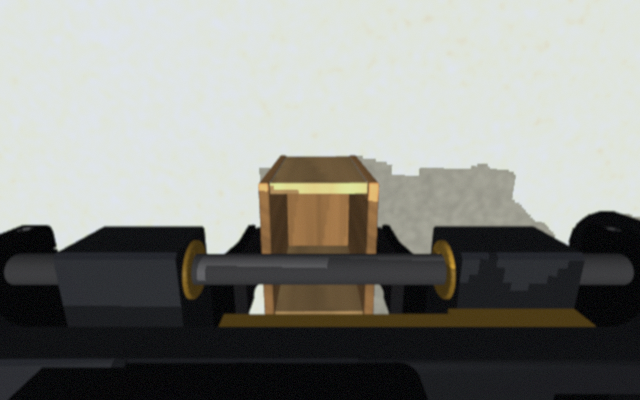

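Run:
```python
from h import *
plan([(0.511,0.30,0.13,None,2),(0.60,0.034,0.14,-1.475,9)])
```

```text
-3.73, 0.03, 0.1, 0, 0, 0, -3.72, 0.02, 0.11, 0, 0, 0, -0.11, 0.93, 2.97, 0.166, 0, 0, -0.11, 1.41, 2.78, 0.166, 0, 0, -0.11, 1.85, 2.51, 0.166, 0, 0, -0.11, 2.24, 2.17, 0.166, 0, 0, -0.11, 2.57, 1.77, 0.166, 0, 0, -0.11, 2.82, 1.32, 0.166, 0, 0, -0.11, 3, 0.83, 0.166, 0, 0, -0.11, 3.1, 0.32, 0.166, 0, 0, -0.12, 3.11, -0.19, 0.166, -0.001, 0
11 end [0.5999502  0.03403128 0.14004293] az -1.4749096100187429
```

step_arm:
  increments: [-3.7,0,0.1,0,0,0,-3.7,0,0.1,0,0,0,-0.1,0.95,2.95,0.166,0,0,-0.1,1.4,2.8,0.166,0,0,-0.1,1.85,2.5,0.166,0,0,-0.1,2.25,2.15,0.166,0,0,-0.1,2.55,1.75,0.166,0,0,-0.1,2.8,1.3,0.166,0,0,-0.1,3,0.85,0.166,0,0,-0.1,3.1,0.3,0.166,0,0,-0.1,3.1,-0.2,0.166,0,0,0,0,0,0,0,0]

```text
time: 7.98
position: [0.5999, 0.0309, 0.1371]
tool_rot: [2.173, 0.097, -2.175]
ft_force: [-0.7, 0.7, -0.7]
grip_width: 0.639
```

step_arm:
  increments: [0,0,0,0,0,0,0,0,0,0,0,0]

```text
time: 8.22
position: [0.5991, 0.0366, 0.1378]
tool_rot: [2.171, 0.108, -2.171]
ft_force: [-0.6, 0.1, -0.4]
grip_width: 0.644
```

Run:
```python
from h import *
st(); shot('wrist','w5.png'); shot('top','t5.png')
im=cv2.imread('pics/t5.png')[190:310,180:340]
cv2.imwrite('pics/t5z.png',cv2.resize(cv2.convertScaleAbs(im,alpha=1.8,beta=10),None,fx=4.5,fy=4.5,interpolation=cv2.INTER_CUBIC))
st()
plan([(0.60,0.034,0.14,-1.475,1)])
```

```text
t 8.225 P [0.5991 0.0366 0.1378] az -1.472 tilt [-0.     0.001 -1.   ] F [-0.6  0.1 -0.4] w 0.644 q7 -1.7
t 8.325 P [0.5992 0.0361 0.1379] az -1.4726 tilt [-0.  0. -1.] F [-0.3  1.2 -1.9] w 0.64 q7 -1.7
-0.21, 0.22, -0.05, 0.002, 0, 0
1 end [0.59995864 0.03398904 0.14000361] az -1.4746017553951138
```

View pics/w5.png

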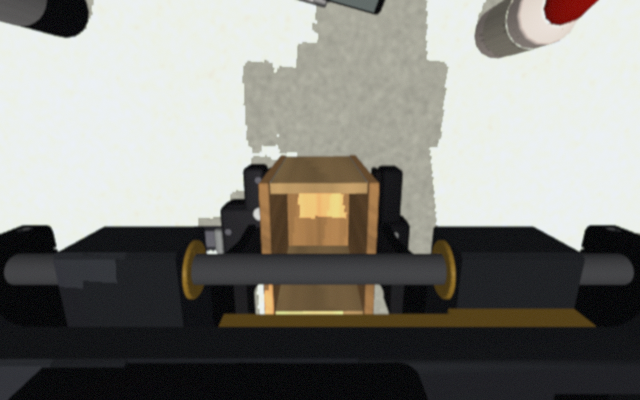

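View pics/t5z.png

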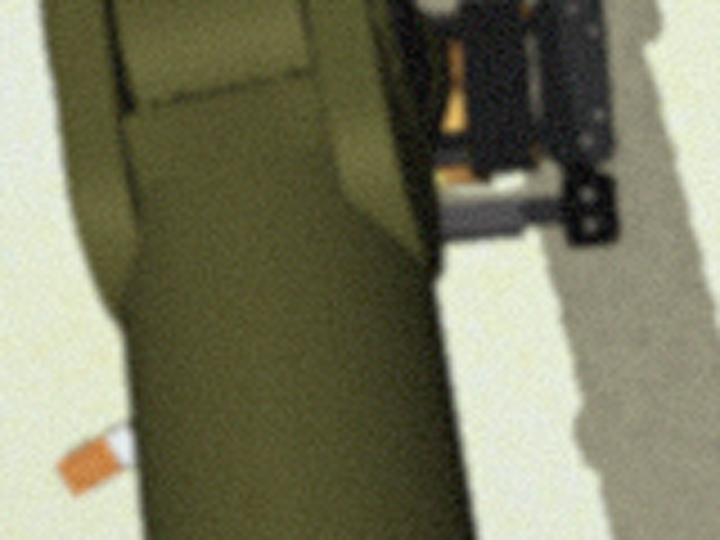

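step_arm:
  increments: [2.5,0.2,0,0,0,0,2.5,0,0,0,0,0,2.0,0,0,0,0,0,0.8,0,0,0,0,0,0.3,0,0,0,0,0,0,0,0,0,0,0]

```text
time: 9.07
position: [0.6003, 0.033, 0.0575]
tool_rot: [2.173, 0.104, -2.171]
ft_force: [-0.0, -0.1, -1.3]
grip_width: 0.643
```

Run:
```python
from h import *
st(); shot('wrist','w6.png'); st()
```

```text
t 9.075 P [0.6003 0.033  0.0575] az -1.4749 tilt [ 0.001 -0.    -1.   ] F [-0.  -0.1 -1.3] w 0.643 q7 -1.73
t 9.125 P [0.6004 0.033  0.0578] az -1.4749 tilt [ 0.001 -0.    -1.   ] F [ 1.9  0.2 -1. ] w 0.638 q7 -1.73
```

View pics/w6.png

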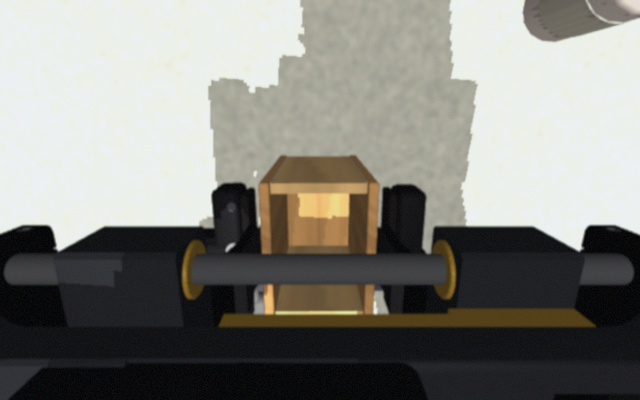

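step_arm:
  increments: [0.2,0,0,0,0,0,0,0,0,0,0,0]

```text
time: 9.38
position: [0.6004, 0.0329, 0.0555]
tool_rot: [2.174, 0.104, -2.171]
ft_force: [0.6, -0.7, 2.0]
grip_width: 0.643
```

step_arm:
  increments: [0,0,0,0,0,0,0,0,0,0,0,0,0,0,0,0,0,0,0,0,0,0,0,0]
  fingers: 100

```text
time: 9.88
position: [0.5997, 0.0328, 0.0549]
tool_rot: [2.172, 0.104, -2.172]
ft_force: [0.1, -0.5, -0.2]
grip_width: 0.97
```

Run:
```python
from h import *
st(); shot('wrist','w7.png')
plan([(0.60,0.032,0.14,None,3),(0.474,0.085,0.14,-1.475,4)])
```

```text
t 9.875 P [0.5997 0.0328 0.0549] az -1.4751 tilt [-0. -0. -1.] F [ 0.1 -0.5 -0.2] w 0.97 q7 -1.73
-2.84, 0.03, -0.01, 0, 0, 0, -2.84, 0.03, -0.01, 0, 0, 0, -2.83, 0.03, 0, 0, 0, 0, 0, -1.62, 3.01, 0, 0, 0, 0, -1.62, 3.01, 0, 0, 0, 0, -1.62, 3.01, 0, 0, 0, 0, -1.62, 3, 0, 0, 0
7 end [0.47402848 0.08497879 0.13999349] az -1.4749437670514247
```

View pics/w7.png

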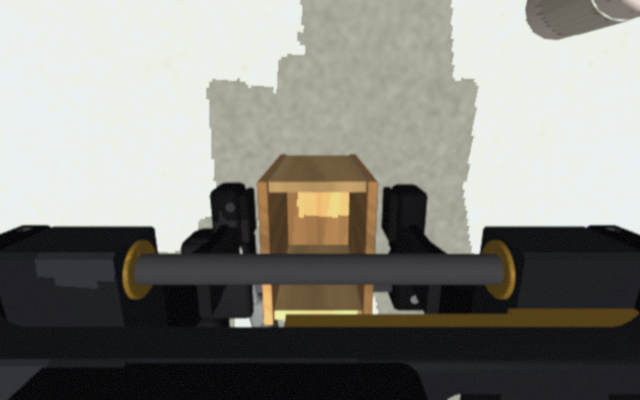

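step_arm:
  increments: [-2.8,0,0,0,0,0,-2.8,0,0,0,0,0,-2.8,0,0,0,0,0,0,-1.6,3,0,0,0,0,-1.6,3,0,0,0,0,-1.6,3,0,0,0,0,-1.6,3,0,0,0,0,0,0,0,0,0,0,0,0,0,0,0]

```text
time: 11.05
position: [0.4749, 0.0846, 0.1393]
tool_rot: [2.174, 0.103, -2.171]
ft_force: [0.3, 0.1, -0.3]
grip_width: 1.003
```

Run:
```python
from h import *
np.set_printoptions(precision=4,suppress=True)
st(); shot('wrist','w8.png')
for k in ['cup_center','near_pad','far_pad','grip','clamp']:
    r=ctrl.spot_point('wrist',k)
    print(k,[(round(d['score'],2),world('wrist',d['xyz'])) for d in r[:2]])
shot('top','t8.png')
for k in ['cup_center','near_pad','far_pad','grip','clamp']:
    r=ctrl.spot_point('top',k)
    print(k,[(round(d['score'],2),world('top',d['xyz'])) for d in r[:2]])
st()
```

```text
t 11.05 P [0.4749 0.0846 0.1393] az -1.4753 tilt [ 0.001 -0.    -1.   ] F [ 0.3  0.1 -0.3] w 1.003 q7 -1.72
cup_center [(0.91, array([0.5989, 0.0357, 0.0455]))]
near_pad [(0.56, array([0.5937, 0.0839, 0.0156]))]
far_pad [(0.6, array([ 0.5981, -0.0165,  0.0116]))]
grip [(0.81, array([0.4754, 0.0816, 0.0172]))]
clamp [(0.7, array([0.5359, 0.0989, 0.0015]))]
cup_center [(0.6, array([0.6003, 0.0352, 0.0491])), (0.49, array([0.4746, 0.084 , 0.0132]))]
near_pad [(0.59, array([0.5916, 0.0797, 0.0083]))]
far_pad [(0.85, array([ 0.6032, -0.0154,  0.0129]))]
grip [(0.89, array([0.4701, 0.0824, 0.013 ]))]
clamp [(0.58, array([0.5388, 0.0971, 0.0003]))]
t 11.65 P [0.4742 0.0851 0.1389] az -1.475 tilt [-0. -0. -1.] F [-0.2  0.6 -0.4] w 0.998 q7 -1.72
```

View pics/w8.png

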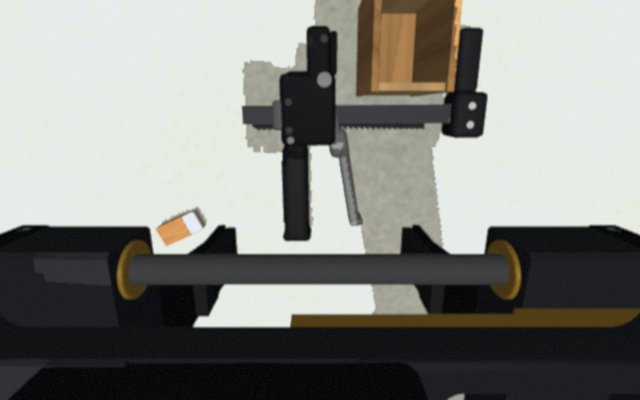

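Run:
```python
from h import *
im=cv2.imread('pics/w8.png')[0:260,230:500]
cv2.imwrite('pics/w8z.png',cv2.resize(im,None,fx=2.3,fy=2.3,interpolation=cv2.INTER_CUBIC))
s=ctrl.get_state(); T=Ro.from_rotvec(s['tool_rot']).as_matrix()
for u,v,z in [(285,185,.02),(284,225,.025),(353,185,.029),(285,240,.032),(308,240,.032),(487,115,.032),(243,116,.025),(281,90,.035)]:
    X=ray('wrist',u,v,z); print((u,v),np.round(X,4),'tool',np.round(T.T@(X-s['position']),4)*1e3)
```

```text
(285, 185) [0.4702 0.1163 0.02  ] tool [118.9 -31.5   1. ]
(284, 225) [0.4315 0.1141 0.025 ] tool [113.9 -33.   39.7]
(353, 185) [0.4785 0.0528 0.029 ] tool [109.9  32.6  -1.1]
(285, 240) [0.419  0.1116 0.032 ] tool [106.9 -31.6  52.4]
(308, 240) [0.4211 0.0896 0.032 ] tool [106.9  -9.5  52.4]
(487, 115) [ 0.5523 -0.0552  0.032 ] tool [106.9 147.1 -64.4]
(243, 116) [0.5308 0.1576 0.025 ] tool [113.9 -66.7 -63.3]
(281, 90) [0.5557 0.1242 0.035 ] tool [103.9 -31.2 -84.9]
```

View pics/w8z.png

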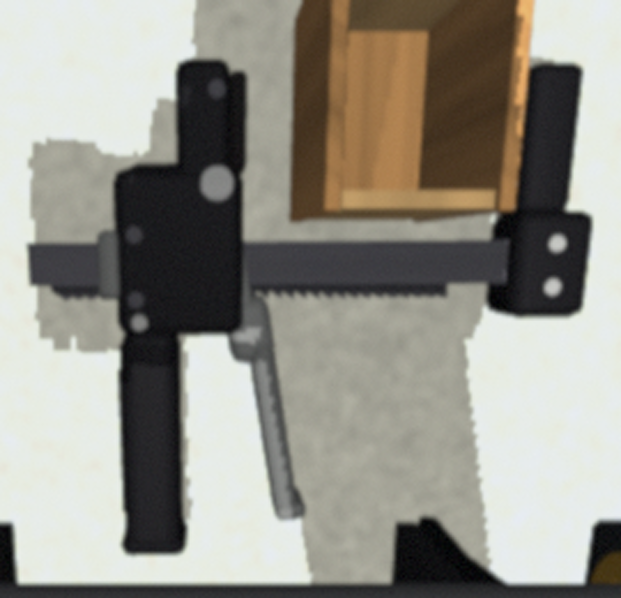

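step_arm:
  increments: [3,0,0,0,0,0,3,0,0,0,0,0,3,0,0,0,0,0,3,0,0,0,0,0,1.2,0,0,0,0,0,0,0,0,0,0,0,0,0,0,0,0,0]

```text
time: 12.52
position: [0.4753, 0.0853, 0.0081]
tool_rot: [2.174, 0.104, -2.17]
ft_force: [0.1, 0.1, -0.1]
grip_width: 1.0
```

Run:
```python
from h import *
st(); shot('wrist','w9.png')
```

```text
t 12.525 P [0.4753 0.0853 0.0081] az -1.475 tilt [ 0.002  0.    -1.   ] F [ 0.1  0.1 -0.1] w 1.0 q7 -1.83
```

View pics/w9.png

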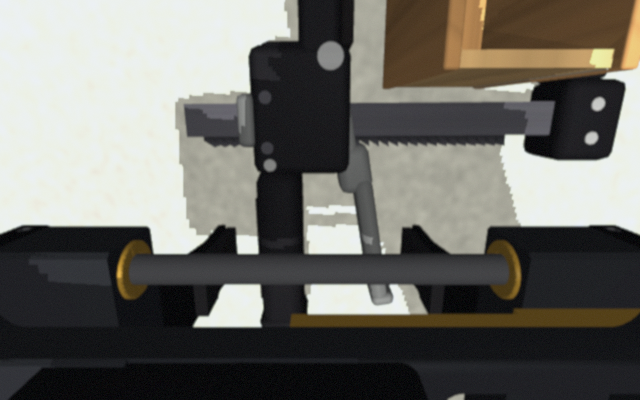

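step_arm:
  increments: [0,0,0,0,0,0,0,-0.4,0,0,0,0,0,-0.5,0,0,0,0,0,-0.5,0,0,0,0,0,-0.1,0,0,0,0,0,0,0,0,0,0,0,0,0,0,0,0]
  fingers: 30
  force: 14

```text
time: 13.45
position: [0.4725, 0.1005, 0.0068]
tool_rot: [2.172, 0.105, -2.173]
ft_force: [0.2, 1.7, 0.3]
grip_width: 0.332
```

Run:
```python
from h import *
st(); shot('wrist','w10.png')
```

```text
t 13.45 P [0.4725 0.1005 0.0068] az -1.4749 tilt [-0.001  0.001 -1.   ] F [0.2 1.7 0.3] w 0.332 q7 -1.86
```

View pics/w10.png

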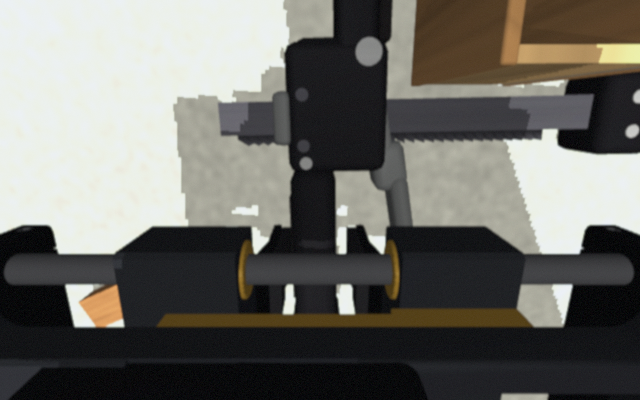

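Run:
```python
from h import *
st(); im=shot('scene','s10.png')
print(proj('scene',[.5,.08,.02]))
u,v=map(int,proj('scene',[.5,.08,.02]))
cv2.imwrite('pics/s10z.png',cv2.convertScaleAbs(cv2.resize(cv2.cvtColor(im,cv2.COLOR_RGB2BGR)[v-60:v+40,u-80:u+80],None,fx=5,fy=5,interpolation=cv2.INTER_CUBIC),alpha=1.8,beta=20))
s=ctrl.get_state();T=Ro.from_rotvec(s['tool_rot']).as_matrix()
for q in [(0,0,0),(0,.0145,0),(0,-.0145,0),(-.019,.0145,0),(0,.0435,0)]: print(q,proj('wrist',s['position']+T@np.array(q)))
```

```text
t 13.5 P [0.4725 0.1005 0.0069] az -1.4749 tilt [-0.     0.001 -1.   ] F [-0.8  2.4  0.2] w 0.32 q7 -1.86
(np.float64(353.9559508153596), np.float64(200.03516924588473))
(0, 0, 0) (np.float64(317.5839656655363), np.float64(228.00516587523768))
(0, 0.0145, 0) (np.float64(341.53358419219), np.float64(228.01144457133387))
(0, -0.0145, 0) (np.float64(293.6347429761473), np.float64(227.99888728291518))
(-0.019, 0.0145, 0) (np.float64(343.8761055009873), np.float64(240.2316154552841))
(0, 0.0435, 0) (np.float64(389.434008796547), np.float64(228.02400227485776))
```

View pics/s10z.png

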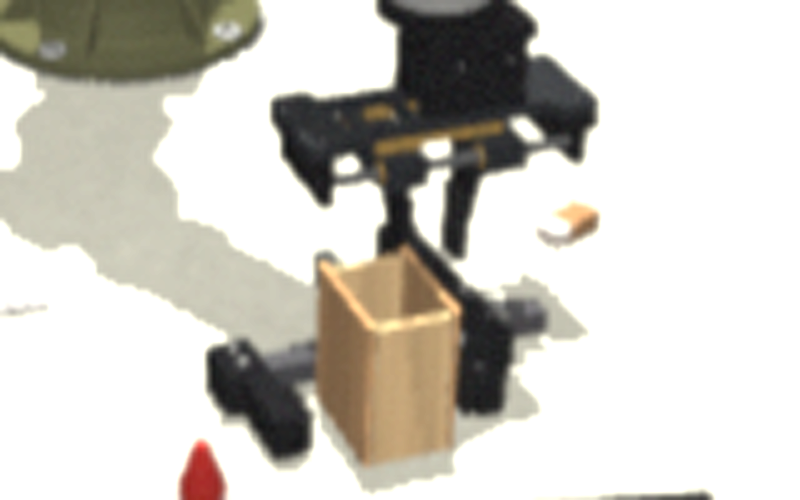

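Run:
```python
import cv2
for n in ['w9','w10']:
    im=cv2.imread(f'pics/{n}.png')[120:335,230:450]
    cv2.imwrite(f'pics/{n}z.png',cv2.convertScaleAbs(cv2.resize(im,None,fx=2.7,fy=2.7,interpolation=cv2.INTER_CUBIC),alpha=2.5,beta=10))
```

```text
(no output)
```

View pics/w9z.png

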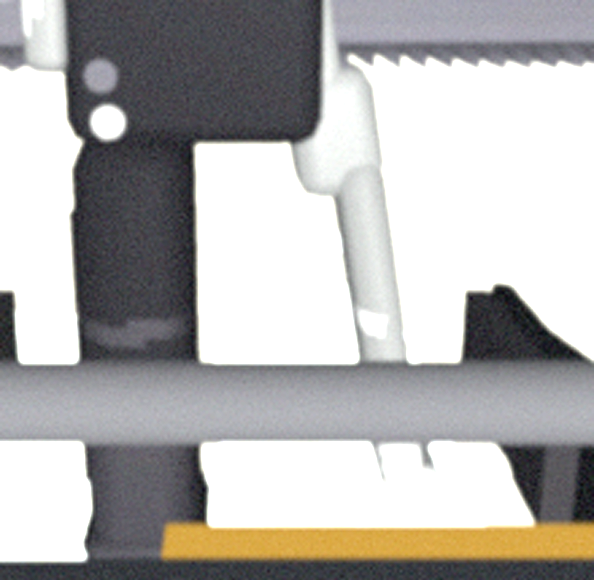

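View pics/w10z.png

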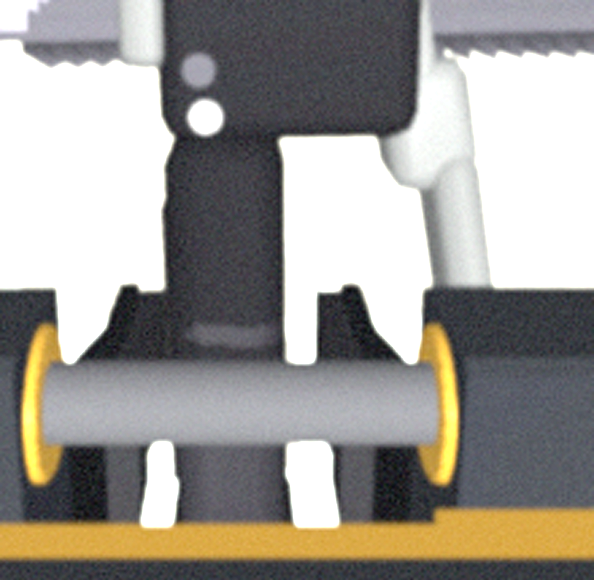

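step_arm:
  increments: [0,0,0,0,0,0,0,0,0,0,0,0,-2,0,0,0,0,0,-3,0,0,0,0,0,-3,0,0,0,0,0,-3,0,0,0,0,0,-2.3,0,0,0,0,0]
  fingers: 37

```text
time: 14.42
position: [0.4732, 0.0997, 0.1414]
tool_rot: [2.174, 0.103, -2.171]
ft_force: [-0.5, 0.3, -1.7]
grip_width: 0.369
```

step_arm:
  increments: [0,0.8,0,0,0,0,0,0.8,0,0,0,0,0,0,0,0,0,0,0,0,0,0,0,0]
  fingers: 100

```text
time: 14.92
position: [0.4737, 0.084, 0.1391]
tool_rot: [2.171, 0.104, -2.174]
ft_force: [0.4, 0.3, 0.2]
grip_width: 0.742
```

Run:
```python
from h import *
st(); shot('wrist','w11.png'); 
s=ctrl.get_state();T=Ro.from_rotvec(s['tool_rot']).as_matrix()
```

```text
t 14.925 P [0.4737 0.084  0.1391] az -1.4752 tilt [-0.002  0.    -1.   ] F [0.4 0.3 0.2] w 0.742 q7 -1.72
```

View pics/w11.png

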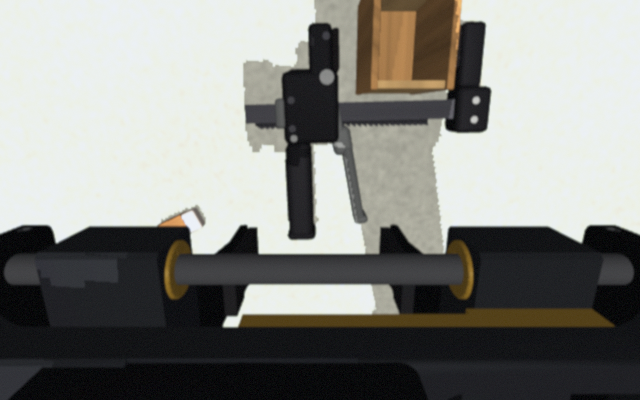

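step_arm:
  increments: [0,0.1,0,-0.015,0,0,3,0,0,0,0,0,3,0,0,0,0,0,3,0,0,0,0,0,3,0,0,0,0,0,1.4,0,0,0,0,0,0,0,0,0,0,0]

```text
time: 15.85
position: [0.4737, 0.0832, 0.0054]
tool_rot: [2.162, 0.121, -2.166]
ft_force: [-0.3, -0.2, 0.8]
grip_width: 0.999
```

step_arm:
  increments: [0,0,0,0,0,0,0,0,0,0,0,0]
  fingers: 75
  force: 8

```text
time: 16.1
position: [0.4754, 0.0832, 0.007]
tool_rot: [2.167, 0.12, -2.162]
ft_force: [-0.4, -0.8, -0.8]
grip_width: 0.853
```

Run:
```python
from h import *
st(); shot('wrist','w12.png'); 
im=cv2.imread(f'pics/w12.png')[60:335,180:460]
cv2.imwrite(f'pics/w12z.png',cv2.convertScaleAbs(cv2.resize(im,None,fx=2.1,fy=2.1,interpolation=cv2.INTER_CUBIC),alpha=2,beta=10))
```

```text
t 16.1 P [0.4754 0.0832 0.007 ] az -1.46 tilt [ 0.002 -0.    -1.   ] F [-0.4 -0.8 -0.8] w 0.853 q7 -1.81
```

View pics/w12z.png

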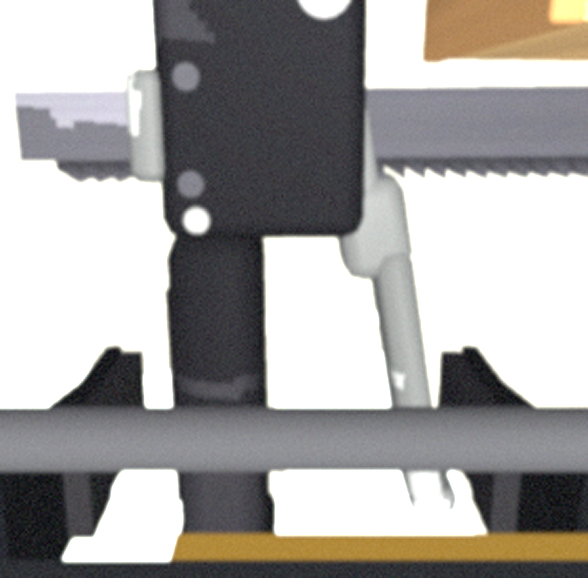

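step_arm:
  increments: [0,0,0,0,0,0,0,0,0,0,0,0,0,0,0,0,0,0]
  fingers: 62
  force: 8

```text
time: 16.52
position: [0.4745, 0.0842, 0.0062]
tool_rot: [2.165, 0.122, -2.164]
ft_force: [-0.5, 3.7, 0.9]
grip_width: 0.629
```

Run:
```python
from h import *
st(); shot('wrist','w13.png'); 
im=cv2.imread(f'pics/w13.png')[60:335,180:460]
cv2.imwrite(f'pics/w13z.png',cv2.convertScaleAbs(cv2.resize(im,None,fx=2.1,fy=2.1,interpolation=cv2.INTER_CUBIC),alpha=2,beta=10))
```

```text
t 16.525 P [0.4745 0.0842 0.0062] az -1.4593 tilt [ 0.     0.001 -1.   ] F [-0.5  3.7  0.9] w 0.629 q7 -1.81
```

View pics/w13z.png

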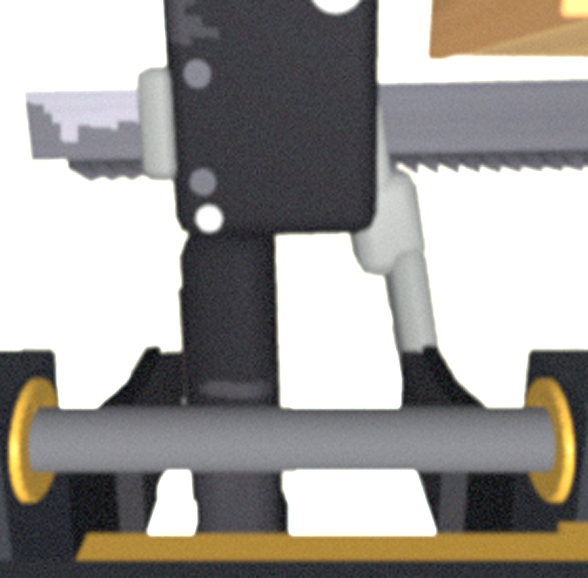

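Run:
```python
from h import *
s=ctrl.get_state();T=Ro.from_rotvec(s['tool_rot']).as_matrix()
def pz(x,y,z):
    q=np.array([-(z-s['position'][2]),(x-1.3)/1e3,-(y+65)/1e3]); u,v=proj('wrist',s['position']+T@q); return round((u-180)*2.1),round((v-60)*2.1)
for y in (-35,-45,-55,-65,-105):
  xo=41-.18*(y+65)*1; xo=41+.18*(-65-y)
  dx=.13*(30-y)
  print(y,'handle R',pz(-2,y,.03),'rest outer',pz(xo,y,.029),'inner',pz(xo-10,y,.029),'| rot outer',pz(xo-dx,y,.029),'inner',pz(xo-10-dx,y,.029))
print('head corner',pz(25,-24,.035))
for q in [(0,.0273,0),(0,.0273,-.0095),(-.02,.0273,-.0095),(-.05,.0273,-.0095)]:
    u,v=proj('wrist',s['position']+T@np.array(q)); print(q,(u-180)*2.1,(v-60)*2.1)
```

```text
-35 handle R (275, 272) rest outer (428, 271) inner (388, 271) | rot outer (394, 271) inner (353, 271)
-45 handle R (275, 311) rest outer (433, 310) inner (393, 310) | rot outer (394, 310) inner (354, 310)
-55 handle R (275, 349) rest outer (438, 347) inner (399, 347) | rot outer (395, 347) inner (355, 347)
-65 handle R (276, 386) rest outer (443, 384) inner (404, 384) | rot outer (395, 384) inner (356, 384)
-105 handle R (276, 523) rest outer (462, 521) inner (425, 521) | rot outer (397, 521) inner (360, 521)
head corner (390, 231)
(0, 0.0273, 0) 383.4448057374798 352.7991750355374
(0, 0.0273, -0.0095) 384.5975536022731 321.4099410477258
(-0.02, 0.0273, -0.0095) 394.8292431321545 345.51861356333586
(-0.05, 0.0273, -0.0095) 415.1859616709608 393.48463709358754
```

Run:
```python
from h import *
s=ctrl.get_state();T=Ro.from_rotvec(s['tool_rot']).as_matrix()
im=cv2.cvtColor(shot('scene','s13.png'),cv2.COLOR_RGB2BGR)
u,v=map(int,proj('scene',s['position'])); z=cv2.convertScaleAbs(cv2.resize(im[v-50:v+30,u-50:u+50],None,fx=7,fy=7,interpolation=cv2.INTER_CUBIC),alpha=1.8,beta=20)
for q,c in [((0,-.0273,0),(0,0,255)),((-.022,-.0273,0),(0,255,0)),((0,-.0423,0),(0,0,255)),((-.022,-.0423,0),(0,255,0)),((0,.0273,0),(0,0,255)),((0,.0423,0),(0,0,255))]:
    a,b=proj('scene',s['position']+T@np.array(q)); cv2.circle(z,(int((a-u+50)*7+3),int((b-v+50)*7+3)),4,c,-1)
cv2.imwrite('pics/s13z.png',z)
```

```text
(no output)
```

View pics/s13z.png

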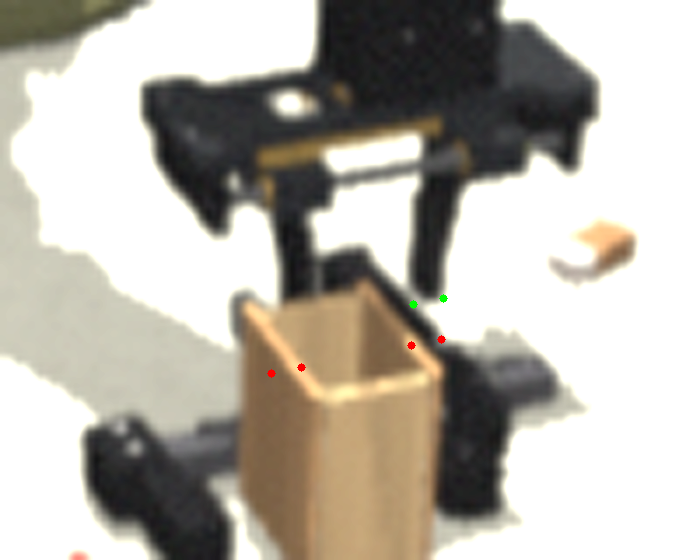

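step_arm:
  increments: [-0.5,0,0,0,0,0,0,0.3,0,0,0,0,0,0.3,0,0,0,0,0,0,0,0,0,0,0,0,0,0,0,0]
  fingers: 100

```text
time: 17.25
position: [0.475, 0.0769, 0.0108]
tool_rot: [2.164, 0.12, -2.165]
ft_force: [0.2, 0.6, 0.3]
grip_width: 0.987
```

Run:
```python
from h import *
st(); shot('wrist','w14.png'); 
im=cv2.imread(f'pics/w14.png')[60:335,180:460]
cv2.imwrite(f'pics/w14z.png',cv2.convertScaleAbs(cv2.resize(im,None,fx=2.1,fy=2.1,interpolation=cv2.INTER_CUBIC),alpha=2,beta=10))
```

```text
t 17.25 P [0.475  0.0769 0.0108] az -1.4603 tilt [-0. -0. -1.] F [0.2 0.6 0.3] w 0.987 q7 -1.79
```

View pics/w14z.png

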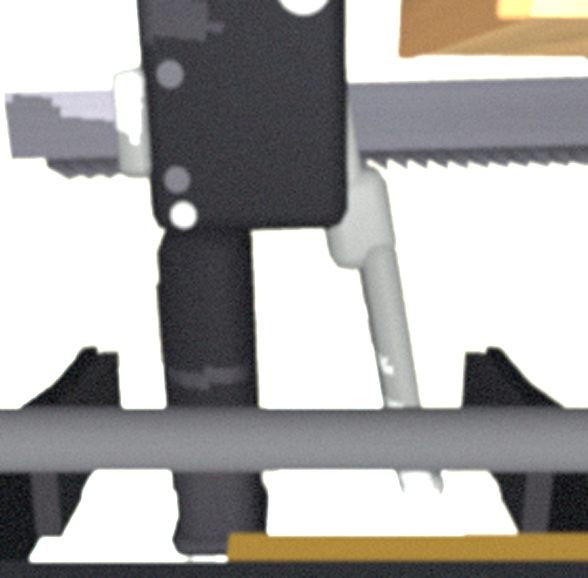

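step_arm:
  increments: [1,0,0,-0.02,0,0,1,0,0,0,0,0,0.4,0,0,0,0,0,0,0,0,0,0,0,0,0,0,0,0,0]

```text
time: 17.92
position: [0.4753, 0.0772, -0.0129]
tool_rot: [2.154, 0.141, -2.153]
ft_force: [0.1, 0.1, 0.2]
grip_width: 1.0
```

Run:
```python
from h import *
st(); 
s=ctrl.get_state();T=Ro.from_rotvec(s['tool_rot']).as_matrix()
im=cv2.cvtColor(shot('scene','s15.png'),cv2.COLOR_RGB2BGR)
u,v=map(int,proj('scene',s['position'])); z=cv2.convertScaleAbs(cv2.resize(im[v-50:v+30,u-50:u+50],None,fx=7,fy=7,interpolation=cv2.INTER_CUBIC),alpha=1.8,beta=20)
for q,c in [((-.022,-.0435,0),(0,255,0)),((-.022,-.0585,0),(0,255,0))]:
    a,b=proj('scene',s['position']+T@np.array(q)); cv2.circle(z,(int((a-u+50)*7+3),int((b-v+50)*7+3)),4,c,-1)
cv2.imwrite('pics/s15z.png',z)
```

```text
t 17.925 P [ 0.4753  0.0772 -0.0129] az -1.4399 tilt [ 0.  0. -1.] F [0.1 0.1 0.2] w 1.0 q7 -1.8
```

View pics/s15z.png

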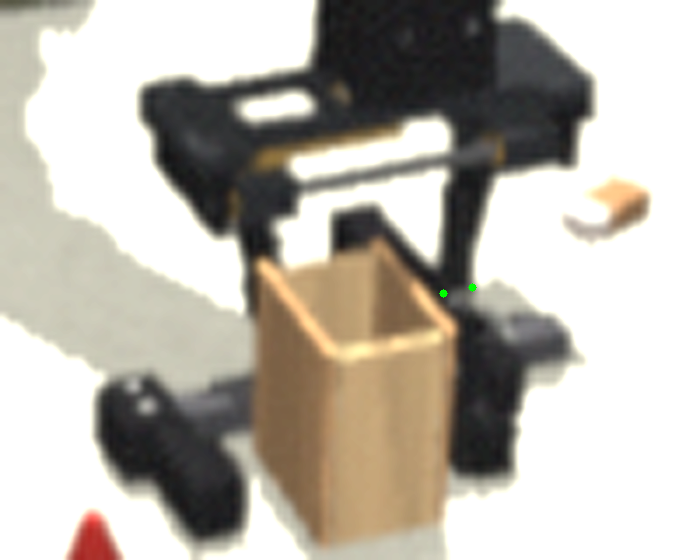

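step_arm:
  increments: [0.2,0,0,0,0,0,0,-0.3,0,0,0,0,0,-0.5,0,0,0,0,0,-0.5,0,0,0,0,0,-0.2,0,0,0,0,0,0,0,0,0,0,0,0,0,0,0,0]
  fingers: 30
  force: 14

```text
time: 18.85
position: [0.4727, 0.0927, -0.0152]
tool_rot: [2.153, 0.143, -2.154]
ft_force: [-1.6, 1.8, -0.4]
grip_width: 0.41
```

Run:
```python
from h import *
st(); shot('wrist','w16.png'); st()
```

```text
t 18.85 P [ 0.4727  0.0927 -0.0152] az -1.4392 tilt [-0.     0.001 -1.   ] F [-1.6  1.8 -0.4] w 0.41 q7 -1.83
t 18.9 P [ 0.4728  0.0926 -0.0152] az -1.4393 tilt [-0.  0. -1.] F [-1.9  1.7 -0.4] w 0.412 q7 -1.83
```

View pics/w16.png

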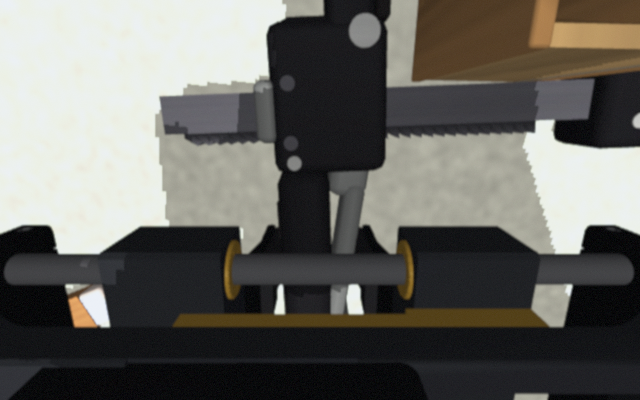

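step_arm:
  increments: [0,0.2,0,0,0,0,0,0.4,0,0,0,0,0,0.5,0,0,0,0,0,0.4,0,0,0,0,0,0,0,0,0,0,0,0,0,0,0,0]
  fingers: 100

```text
time: 19.65
position: [0.4754, 0.0769, -0.0149]
tool_rot: [2.155, 0.14, -2.153]
ft_force: [-0.2, 0.1, -0.2]
grip_width: 0.966
```

Run:
```python
from h import *
st(); shot('wrist','w17.png'); st()
```

```text
t 19.65 P [ 0.4754  0.0769 -0.0149] az -1.4406 tilt [ 0.001 -0.    -1.   ] F [-0.2  0.1 -0.2] w 0.966 q7 -1.8
t 19.7 P [ 0.4752  0.0771 -0.0149] az -1.4402 tilt [ 0. -0. -1.] F [-0.  -0.1 -0.5] w 0.981 q7 -1.8
```

View pics/w17.png

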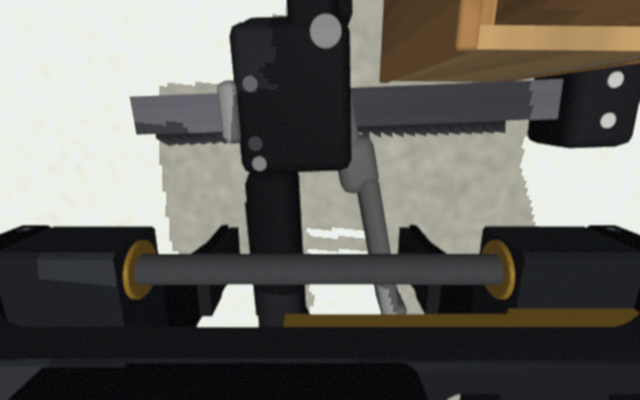

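step_arm:
  increments: [0,0,0,0,0,0,0,-0.3,0,0,0,0,0,-0.5,0,0,0,0,0,-0.5,0,0,0,0,0,-0.2,0,0,0,0,0,0,0,0,0,0,0,0,0,0,0,0]
  fingers: 30
  force: 14

```text
time: 20.58
position: [0.4727, 0.0927, -0.0153]
tool_rot: [2.153, 0.143, -2.154]
ft_force: [-1.0, 1.2, -0.6]
grip_width: 0.403
```

step_arm:
  increments: [0,0.2,0,0,0,0,0,0.4,0,0,0,0,0,0.5,0,0,0,0,0,0.4,0,0,0,0,0,0,0,0,0,0,0,0,0,0,0,0]
  fingers: 100

```text
time: 21.32
position: [0.4754, 0.0769, -0.0148]
tool_rot: [2.155, 0.14, -2.153]
ft_force: [-0.3, 0.1, -0.2]
grip_width: 0.972
```

Run:
```python
from h import *
st(); shot('wrist','w18.png'); st()
```

```text
t 21.325 P [ 0.4754  0.0769 -0.0148] az -1.4406 tilt [ 0.001 -0.    -1.   ] F [-0.3  0.1 -0.2] w 0.972 q7 -1.8
t 21.375 P [ 0.4753  0.0771 -0.0149] az -1.4402 tilt [ 0. -0. -1.] F [-0.5  0.5 -0.2] w 0.98 q7 -1.8
```

View pics/w18.png

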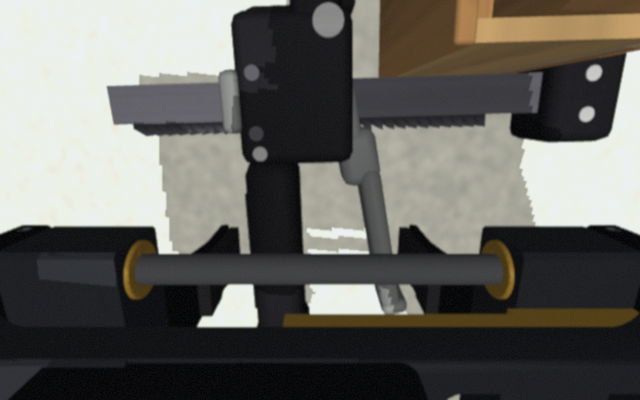

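step_arm:
  increments: [0,0,-0.4,0,0,0,0,-0.3,0,0,0,0,0,-0.5,0,0,0,0,0,-0.5,0,0,0,0,0,-0.2,0,0,0,0,0,0,0,0,0,0,0,0,0,0,0,0]
  fingers: 30
  force: 14

```text
time: 22.25
position: [0.4767, 0.0934, -0.0153]
tool_rot: [2.153, 0.143, -2.154]
ft_force: [-0.5, 1.1, -1.2]
grip_width: 0.404
```

step_arm:
  increments: [0,0.2,0,0,0,0,0,0.4,0,0,0,0,0,0.5,0,0,0,0,0,0.4,0,0,0,0,0,0,0,0,0,0,0,0,0,0,0,0]
  fingers: 100

```text
time: 23.0
position: [0.4793, 0.0775, -0.0149]
tool_rot: [2.155, 0.14, -2.153]
ft_force: [-0.0, -0.5, 0.1]
grip_width: 0.967
```

Run:
```python
from h import *
st(); shot('wrist','w19.png'); im=shot('scene','s19.png'); st()
u,v=map(int,proj('scene',[.56,.06,.03])); z=cv2.convertScaleAbs(cv2.resize(cv2.cvtColor(im,cv2.COLOR_RGB2BGR)[v-50:v+40,u-60:u+60],None,fx=6,fy=6,interpolation=cv2.INTER_CUBIC),alpha=1.8,beta=20)
cv2.imwrite('pics/s19z.png',z)
```

```text
t 23.0 P [ 0.4793  0.0775 -0.0149] az -1.4405 tilt [ 0.001 -0.    -1.   ] F [-0.  -0.5  0.1] w 0.967 q7 -1.8
t 23.1 P [ 0.4791  0.0777 -0.0149] az -1.44 tilt [ 0. -0. -1.] F [-0.1 -0.8 -0.6] w 0.985 q7 -1.8
```

View pics/w19.png

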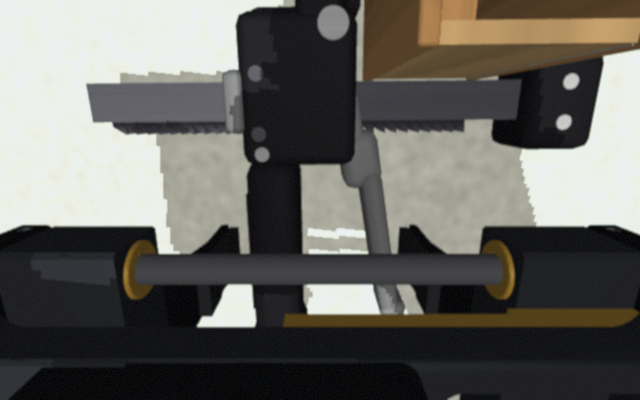

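View pics/s19z.png

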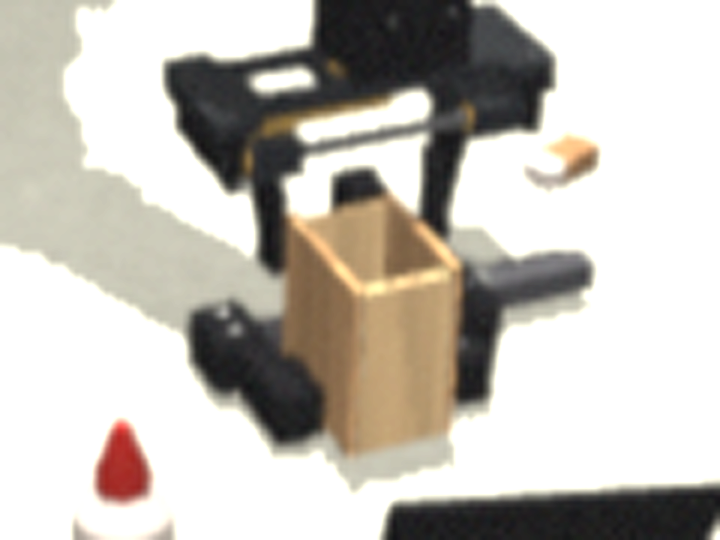

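step_arm:
  increments: [0,0,-0.3,0,0,0,0,-0.3,0,0,0,0,0,-0.5,0,0,0,0,0,-0.5,0,0,0,0,0,-0.2,0,0,0,0,0,0,0,0,0,0,0,0,0,0,0,0]
  fingers: 30
  force: 14

```text
time: 23.98
position: [0.4794, 0.0937, -0.0153]
tool_rot: [2.153, 0.143, -2.154]
ft_force: [-1.4, 1.6, -0.6]
grip_width: 0.504
```

step_arm:
  increments: [0,0.2,0,0,0,0,0,0.4,0,0,0,0,0,0.5,0,0,0,0,0,0.4,0,0,0,0,0,0,0,0,0,0,0,0,0,0,0,0]
  fingers: 100

```text
time: 24.72
position: [0.4823, 0.0779, -0.0149]
tool_rot: [2.154, 0.141, -2.153]
ft_force: [0.1, -0.5, 0.6]
grip_width: 0.991
```

Run:
```python
from h import *
st(); shot('wrist','w20.png'); st()
```

```text
t 24.725 P [ 0.4823  0.0779 -0.0149] az -1.4403 tilt [ 0. -0. -1.] F [ 0.1 -0.5  0.6] w 0.991 q7 -1.81
t 24.775 P [ 0.4822  0.078  -0.0149] az -1.44 tilt [ 0. -0. -1.] F [ 0.7 -0.3 -0. ] w 0.993 q7 -1.81
```

View pics/w20.png

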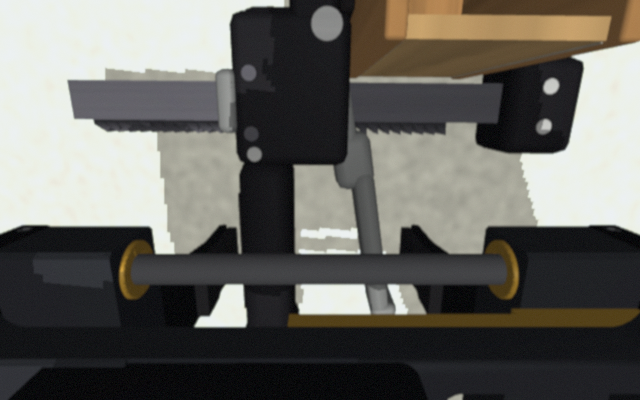

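step_arm:
  increments: [0,-0.4,0,0,0,0,0,-0.3,0,0,0,0,0,-0.5,0,0,0,0,0,-0.4,0,0,0,0,0,0,0,0,0,0,0,0,0,0,0,0,0,0,0,0,0,0,0,0,0,0,0,0]
  fingers: 30
  force: 14

```text
time: 25.78
position: [0.4796, 0.0942, -0.0152]
tool_rot: [2.153, 0.142, -2.154]
ft_force: [-1.3, 0.4, -0.7]
grip_width: 0.648
```

Run:
```python
from h import *
st(); shot('wrist','w21.png'); im=shot('scene','s21.png'); st()
u,v=map(int,proj('scene',[.56,.06,.03])); z=cv2.convertScaleAbs(cv2.resize(cv2.cvtColor(im,cv2.COLOR_RGB2BGR)[v-50:v+40,u-60:u+60],None,fx=6,fy=6,interpolation=cv2.INTER_CUBIC),alpha=1.8,beta=20)
cv2.imwrite('pics/s21z.png',z)
```

```text
t 25.775 P [ 0.4796  0.0942 -0.0152] az -1.4396 tilt [-0.001  0.    -1.   ] F [-1.3  0.4 -0.7] w 0.648 q7 -1.84
t 25.875 P [ 0.4796  0.0942 -0.0152] az -1.4396 tilt [-0.001  0.    -1.   ] F [-1.1  0.4 -0.7] w 0.65 q7 -1.84
```

View pics/w21.png

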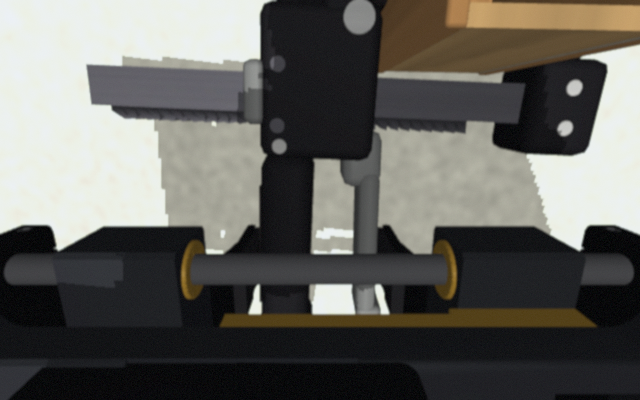

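View pics/s21z.png

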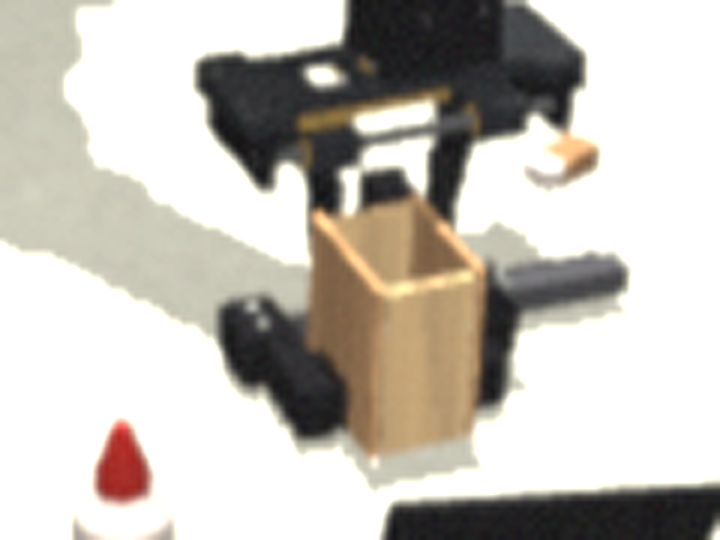

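Run:
```python
from h import *
np.set_printoptions(precision=4,suppress=True)
im=cv2.imread('pics/w21.png')[0:170,340:640]
cv2.imwrite('pics/w21z.png',cv2.convertScaleAbs(cv2.resize(im,None,fx=2.6,fy=2.6,interpolation=cv2.INTER_CUBIC),alpha=1.5,beta=20))
im=shot('top','t21.png')[190:310,180:340]
cv2.imwrite('pics/t21z.png',cv2.cvtColor(cv2.convertScaleAbs(cv2.resize(im,None,fx=4.5,fy=4.5,interpolation=cv2.INTER_CUBIC),alpha=1.8,beta=10),cv2.COLOR_RGB2BGR))
for n in ['scene','top']:
  for k in ['cup_center','cup','near_pad','far_pad','clamp']:
    r=ctrl.spot_point(n,k); print(n,k,[(round(d['score'],2),world(n,d['xyz'])) for d in r[:1]])
st()
```

```text
scene cup_center [(0.75, array([0.6085, 0.0567, 0.0496]))]
scene cup [(0.83, array([0.6069, 0.0602, 0.0023]))]
scene near_pad []
scene far_pad [(0.88, array([0.6151, 0.0272, 0.0169]))]
scene clamp [(0.62, array([0.5526, 0.1043, 0.0023]))]
top cup_center [(0.75, array([0.6094, 0.0583, 0.0505]))]
top cup [(0.94, array([ 0.6082,  0.056 , -0.0016]))]
top near_pad []
top far_pad [(0.71, array([0.6162, 0.0273, 0.0135]))]
top clamp [(0.91, array([ 0.5559,  0.1038, -0.0026]))]
t 26.425 P [ 0.4798  0.0939 -0.0152] az -1.4398 tilt [-0. -0. -1.] F [-1.6  0.5 -1.7] w 0.648 q7 -1.84
```

View pics/w21z.png

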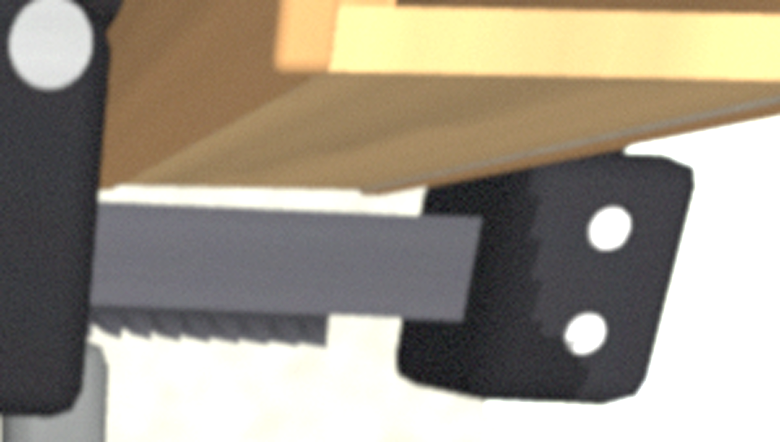

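View pics/t21z.png

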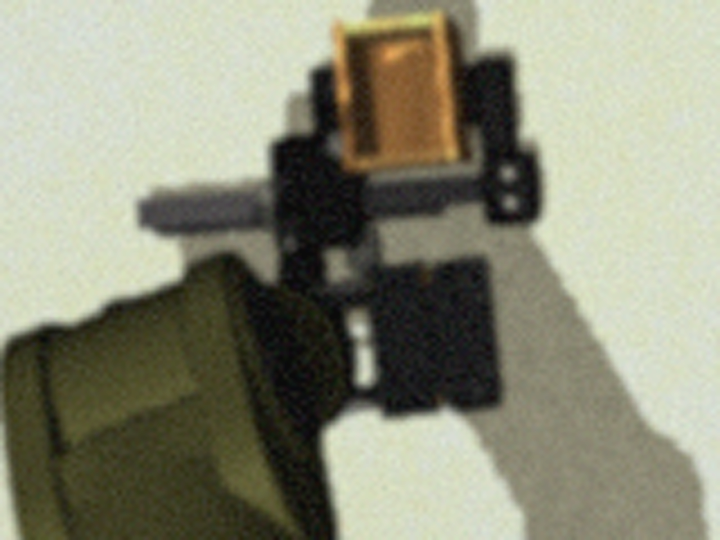

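Run:
```python
from h import *
st(); print(ctrl.close_job()); st()
```

```text
t 26.425 P [ 0.4798  0.0939 -0.0152] az -1.4398 tilt [-0. -0. -1.] F [-1.6  0.5 -1.7] w 0.648 q7 -1.84
the job is handed in; nothing more can be done
None
the job is handed in; nothing more can be done
```

I stood the cup between the open jaws and let go. I then pumped the trigger five times at 14 N and handed the job in at 26.4 s, still holding the fifth squeeze.

**Last checks:**
- The fingers stopped at 56 mm instead of the 36 mm they reach when squeezed home, so the trigger was blocked because both pads bear on the cup.
- The press works out at about 18–21 N from the given formula and the grip position. I had no direct measurement of it.
- In the top and wrist pictures the cup is square to the bar, and the scene picture shows it upright. Its centre is about 53 mm out from the bar, and the fingers are clear of it.
- The other things on the desk looked untouched; I did not re-measure where they stand.

**What disagreed:**
- The fingertips turned out to be about 22 mm above the reported tool position, as the scene camera showed and as the lack of contact below z = 0 confirmed.
- Because of that, the first two closings passed over the trigger and only nudged the clamp by a few mm. I then lowered the hand and the pumping worked.
- The fourth squeeze already stopped early, at 44 mm, so the cup was probably met then. I released it and squeezed once more to hold.

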